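Close up the paint pots after class

ROBOT

A 6-joint arm with a two-finger parallel gripper is mounted at the origin on the work surface. World frame = base frame: x ahead of the robot, y to its left, z up, the work surface at z = 0. Lengths are in m, angles in rad, forces in N, time in s.
With the tool pointing down it reaches from about 0.35 to 0.95 m from the base axis. Payload 17.4 kg.
Tool frame: the origin (TCP) lies midway between the tips of the shut fingers; the grasp point (between the pads) lies 19 mm behind it (arm.grip_depth is the distance from the TCP to the grasp point, in m); x points along the fingers, y is the direction in which the jaws open and shut, and the axes are right-handed (so a half turn about x gives the same grasp; the last joint's range is limited). The gripper opens to 93 mm and grips with 3 to 60 N. Pads are 15 mm wide; open, the fingers measure 128 mm over their backs; the gripper's body (75 mm by 188 mm) begins 65 mm behind the grasp point.
Start: joints at [1.291, 0.116, 1.442, -0, 1.584, -0.038], TCP at [0.162, 0.655, 0.188] pointing down, gripper open.
Joint ranges: [-2.83, 2.83], [-0.83, 2.19], [0.07, 2.5], [-1.14, 4.28], [0.01, 3], [-2.97, 2.97]. Speed limits (rad/s): [1.89, 1.89, 2.22, 3.14, 3.14, 3.14].

INTERFACE

Orientations are given as [roll, pitch, yaw] about the fixed x, y, z axes, in that order (R = Rz(yaw) Ry(pitch) Rx(roll)).
In Python, from rig import arm, set_gripper, camera, camera_params, workorder, spot_in gives the robot as it stands. The module is installed in compiled form; this text tells all that it offers. Calls block until the motion is done:
- arm.move_to(position, orientation): joint-space move of the TCP to a pose.
- arm.move_l(position, attitude=None, velocity=0.15, guard=None): straight line of the TCP; attitude=None keeps the orientation; velocity is the mean speed in m/s. With guard (N) it stops when the force on the tool has changed by that much, and returns True; else False.
- arm.move_joints(angles): joint-space move.
- set_gripper(opening, force=None): finger opening in m; force is the grip in N (None keeps the last); returns when the fingers have stopped.
- arm.pause(seconds).
- arm.solve_ik(position, orientation): joint angles nearest the present ones, or None.
- arm.read_state(): the state.
- camera(name): name is "side" or "top" or "wrist"; returns the picture (480x640x3 uint8, blue, green, red); there is no depth.
- camera_params(name): a dict with "vfov" (degrees; the focal length in pixels is half the picture's height over the tangent of half this angle, whatever the lens; pixels are square), "cx", "cy" (the principal point, pixels), "rvec" (rotation vector, rad) and "tvec" (3), from world to camera coordinates, as OpenCV has them. Camera axes: x right, y down, z forward; pixel columns grow to the right and rows downward; lengths in m; the calibration is good to about 2 mm. A picture is of the moment at which its call begins: read the wrist's pose just before it. camera_params takes no time and is no camera call; for the wrist camera it gives the pose at the moment of the call.
A pose or a line that the arm cannot do raises arm.IKError and nothing moves.
- workorder.close_job(): hands the job in, once; it reports no verdict.
Trained networks look in the newest picture that a camera, given by its name, has taken for a name from the list of things; names that differ only in an ending like _2 or _b are one class to them, and where a whole thing is asked for, a point or a joint stands for the part that bears it (a point fixed in the world has none). Each returns a list of dicts, best first, with "score" (0 to 1); they miss things now and then, are a little off and sometimes report something else, mostly with a low value. They report only what shows in the picture. A call takes as long as a camera call. They do not tell look-alikes from the thing itself.
- spot_in(camera, label): "pixel" ([column, row] in pixels, amid what is visible of it).
The state is a dict: "clock": time; "joint_positions": joint angles; "qd": joint speeds; "effort": joint torques, N m; "ee_pos": TCP position; "ee_rot": TCP orientation; "wrist_force": force on the tool from outside, world axes, zero at the start; "wrist_torque": the same for the moment, N m; "width": finger opening in m.
Only numpy, scipy, OpenCV 4.12 (cv2) and the standard library are available. Lean on these libraries where they do the work, as an engineer would, in place of code of your own. Each camera call takes 0.05 s, during which the arm holds its last target.

TASK

Close up the tempera pots for the day: clear every painting knife off the pots into the green tray so that it lies flat in it, then put each lid on the pot of its own colour, fully seated in the mouth and level, with the pots left upright on the bench. Do not tip a pot over, and leave the canvas, the paint bottle and the paint tube where they are.

Things in the scene. Friction and masses are not known exactly. Their poses are not given: they have to be found in the camera images.
- tray: Low open green plastic tool tray fixed to the bench, 210 x 210 mm outside, 30 mm high, walls and floor 5 mm thick. Origin: centre of its underside, on the bench; x and y along its sides, z up.
- pot_blue: Loose round white paint pot with a blue band: outer diameter 88 mm, height 75 mm, wall 4 mm (mouth 80 mm wide), about 0.3 to 0.6 kg. It holds a solid blue cake of tempera paint whose top is 27 mm below the rim. Origin: centre of its underside; z up; the rim is at z = 75 mm.
- pot_yellow: Loose round white paint pot with a yellow band: outer diameter 88 mm, height 75 mm, wall 4 mm (mouth 80 mm wide), about 0.3 to 0.6 kg. It holds a solid yellow cake of tempera paint whose top is 27 mm below the rim. Origin: centre of its underside; z up; the rim is at z = 75 mm.
- pot_red: Loose round white paint pot with a red band: outer diameter 88 mm, height 75 mm, wall 4 mm (mouth 80 mm wide), about 0.3 to 0.6 kg. It holds a solid red cake of tempera paint whose top is 27 mm below the rim. Origin: centre of its underside; z up; the rim is at z = 75 mm.
- pot_green: Loose round white paint pot with a green band: outer diameter 88 mm, height 75 mm, wall 4 mm (mouth 80 mm wide), about 0.3 to 0.6 kg. It holds a solid green cake of tempera paint whose top is 27 mm below the rim. Origin: centre of its underside; z up; the rim is at z = 75 mm.
- lid_blue: Loose blue lid of the blue pot, about 70 g. From below: a plug 70 mm across, 6 mm deep, that drops into the pot's mouth; a flange 94 mm across, 6 mm thick, that lands on the rim; a white round knob 28 mm across, 30 mm high. Origin: centre of the plug's underside; z up through the knob, whose top is at z = 42 mm. Seated, its origin is 69 mm above the pot's. Starts on the bench, knob up.
- lid_yellow: Loose yellow lid of the yellow pot, about 70 g. From below: a plug 70 mm across, 6 mm deep, that drops into the pot's mouth; a flange 94 mm across, 6 mm thick, that lands on the rim; a white round knob 28 mm across, 30 mm high. Origin: centre of the plug's underside; z up through the knob, whose top is at z = 42 mm. Seated, its origin is 69 mm above the pot's. Starts on the bench, knob up.
- lid_red: Loose red lid of the red pot, about 70 g. From below: a plug 70 mm across, 6 mm deep, that drops into the pot's mouth; a flange 94 mm across, 6 mm thick, that lands on the rim; a white round knob 28 mm across, 30 mm high. Origin: centre of the plug's underside; z up through the knob, whose top is at z = 42 mm. Seated, its origin is 69 mm above the pot's. Starts on the bench, knob up.
- lid_green: Loose green lid of the green pot, about 70 g. From below: a plug 70 mm across, 6 mm deep, that drops into the pot's mouth; a flange 94 mm across, 6 mm thick, that lands on the rim; a white round knob 28 mm across, 30 mm high. Origin: centre of the plug's underside; z up through the knob, whose top is at z = 42 mm. Seated, its origin is 69 mm above the pot's. Starts on the bench, knob up.
- knife_1: Painting knife, 167 mm long, about 50 g, brown handle; may be absent (None). Origin: middle of its length, on the underside, near its centre of mass; x to the blade tip, z up. Handle from x = -85 to +15 mm, 16 mm wide, 14 mm high; steel blade 24 mm wide, 4 mm thick, its underside flush with the handle's. Starts lying across a pot's mouth, on the rim.
- knife_2: Painting knife, 167 mm long, about 50 g, dark brown handle; may be absent (None). Origin: middle of its length, on the underside, near its centre of mass; x to the blade tip, z up. Handle from x = -85 to +15 mm, 16 mm wide, 14 mm high; steel blade 24 mm wide, 4 mm thick, its underside flush with the handle's. Starts lying across a pot's mouth, on the rim.
- knife_3: Painting knife, 167 mm long, about 50 g, black handle; may be absent (None). Origin: middle of its length, on the underside, near its centre of mass; x to the blade tip, z up. Handle from x = -85 to +15 mm, 16 mm wide, 14 mm high; steel blade 24 mm wide, 4 mm thick, its underside flush with the handle's. Starts lying across a pot's mouth, on the rim.
- knife_4: Painting knife, 167 mm long, about 50 g, red handle; may be absent (None). Origin: middle of its length, on the underside, near its centre of mass; x to the blade tip, z up. Handle from x = -85 to +15 mm, 16 mm wide, 14 mm high; steel blade 24 mm wide, 4 mm thick, its underside flush with the handle's. Starts lying across a pot's mouth, on the rim.
- canvas: Bystander: blue painted canvas panel, 260 x 180 x 18 mm, lying on the bench; origin centre of underside.
- bottle: Bystander: upright orange paint bottle, 50 mm across, 120 mm high; origin centre of underside.
- tube: Bystander: metal paint tube with a red label and black cap lying on the bench, 110 mm long, 32 mm wide, 22 mm high; origin under the middle of its 90 mm body, x towards the cap.
Not all that is in view belongs to the job. What is shaped like the knife_4 but turquoise is not meant.

How it is judged:
By the outcome, as a careful person would: the job done as asked, in the order asked, and still so for the second after the job is handed in, with the robot touching nothing.
Of knife_1, knife_2, knife_3, knife_4 only 2 to 4 are there at a start; the rules pass over those that are not, and their reading is None.
At some moment in a run one of pot_blue, pot_yellow, pot_red, pot_green may be knocked a few centimetres aside while the robot is not near it.
Once in a run the grip may slacken for a moment while it holds something.
It also fails if it takes over 210 s, if anything falls off the work surface, if the arm or the gripper's body presses on something with over 40 N, if the wrist force passes 120 N, or if a joint passes its speed limit or range.

## Working session

There is one attempt and no reset: what is moved stays moved. The work goes in short steps, each a Python script; the robot and the scene stay as the last script left them, time stands still between calls to the robot, and variables do not carry over. Pictures are saved under pics/ and viewed, and the job is handed in when it is done.

```bash
ls; mkdir -p pics
python3 - <<'E'
from rig import *
import cv2
s=arm.read_state();print(s['clock'],s['ee_pos'],s['ee_rot'],arm.grip_depth)
for n in ("top","side","wrist"):
    p=camera_params(n);print(n,p)
    im=camera(n);cv2.imwrite(f"pics/{n}0.png",im)
E
```

```text
pics
0.0 [0.16156111 0.65513028 0.1874918 ] [-1.60497572  1.56962076 -1.84672848] 0.0188
top {'vfov': 45.220767349173876, 'cx': 330.2904223429393, 'cy': 229.7675960938784, 'rvec': array([ 2.17720343, -2.13622288,  0.15338181]), 'tvec': array([-0.09752426,  0.57393271,  1.34338304])}
side {'vfov': 47.955505685603576, 'cx': 324.3786080134879, 'cy': 233.47320262960773, 'rvec': array([ 2.37989119, -0.43868511,  0.15357308]), 'tvec': array([-0.58770806,  0.15150493,  1.41343045])}
wrist {'vfov': 71.77803589912405, 'cx': 314.1582041172295, 'cy': 234.5819148743483, 'rvec': array([-2.28682675, -1.79299569, -0.25659723]), 'tvec': array([-0.6740864 , -0.03355005,  0.39095308])}
```

View pics/top0.png

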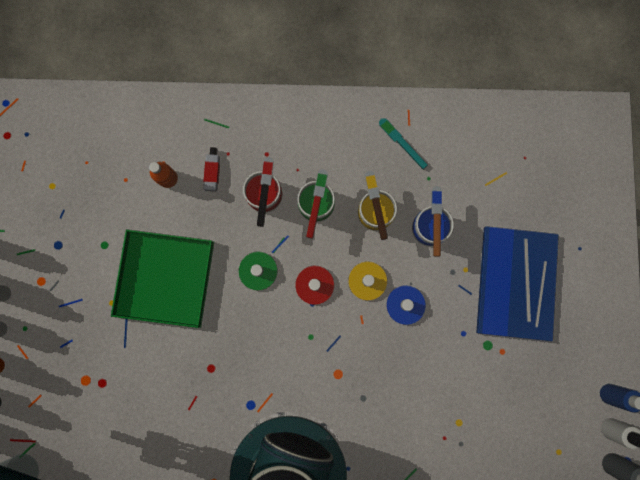

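View pics/side0.png

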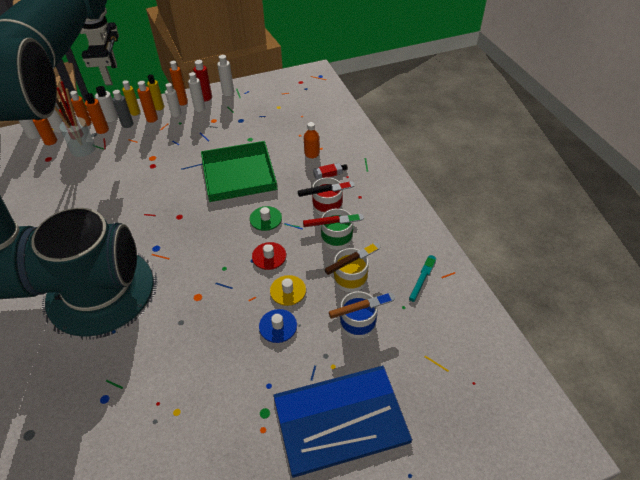

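View pics/wrist0.png

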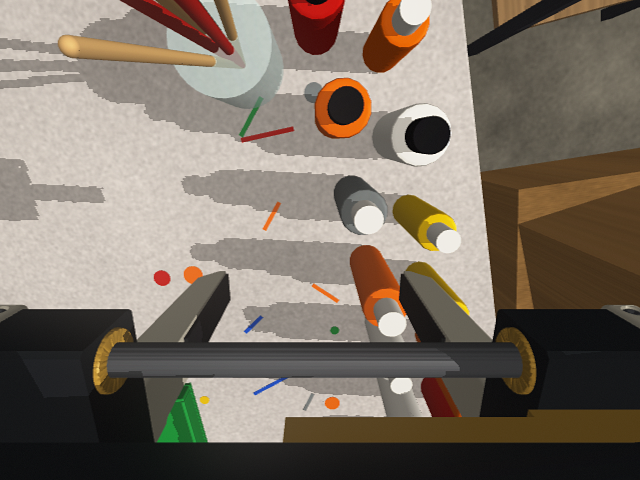

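```bash
cat > h.py <<'E'
from rig import *
import cv2, numpy as np
def KRt(n,p=None):
    p=p or camera_params(n); f=240/np.tan(np.radians(p['vfov'])/2)
    K=np.array([[f,0,p['cx']],[0,f,p['cy']],[0,0,1.]])
    return K,cv2.Rodrigues(np.array(p['rvec']))[0],np.array(p['tvec'])
def p2w(n,px,z,p=None):
    K,R,t=KRt(n,p); d=R.T@np.linalg.inv(K)@np.array([px[0],px[1],1.]); c=-R.T@t
    return (c+d*(z-c[2])/d[2])[:2]
def w2p(n,w,p=None):
    K,R,t=KRt(n,p); q=K@(R@np.array(w,float)+t); return q[:2]/q[2]
# rectified map: cols = y from y1 down to y0 (left=+y), rows = x from x1 down; s px per m
def rect(n,im,z,x0,x1,y0,y1,s=1000,p=None):
    K,R,t=KRt(n,p)
    H=K@np.column_stack([R[:,0],R[:,1],R[:,2]*z+t])
    A=np.array([[0,-1/s,x1],[-1/s,0,y1],[0,0,1.]])
    return cv2.warpPerspective(im,H@A,(int((y1-y0)*s),int((x1-x0)*s)),flags=cv2.INTER_CUBIC|cv2.WARP_INVERSE_MAP)
E
python3 - <<'E'
from h import *
im=cv2.imread('pics/top0.png')
for z in (0,.03): print(z,[p2w('top',q,z).round(3) for q in [(127,231),(214,240),(200,328),(112,317)]])
for n,q,z in [('bottle',(155,167),.12),('base',(290,470),0),('lg',(257,271),.012)]: print(n,p2w('top',q,z))
cv2.imwrite('pics/r1.png',rect('top',im,.082,.45,.85,-.4,.3))
cv2.imwrite('pics/r2.png',rect('top',im,.012,.3,.75,-.3,.4))
camera('top')
for l in ['pot_red','pot_green','pot_yellow','pot_blue','lid_red','lid_green','lid_yellow','lid_blue','knife_1','knife_2','knife_3','knife_4']:
    print(l,[(np.round(d['pixel']),round(d['score'],2)) for d in spot_in('top',l)[:6]])
E
```

```text
0 [array([0.568, 0.412]), array([0.55 , 0.198]), array([0.336, 0.222]), array([0.359, 0.435])]
0.03 [array([0.564, 0.402]), array([0.547, 0.192]), array([0.338, 0.216]), array([0.359, 0.424])]
bottle [0.7014044  0.31662858]
base [ 0.01334382 -0.00323107]
lg [0.47516354 0.08858804]
pot_red [(array([258., 192.]), 0.85), (array([517., 282.]), 0.7)]
pot_green [(array([313., 201.]), 0.71), (array([376., 198.]), 0.4)]
pot_yellow [(array([161., 170.]), 0.64), (array([376., 212.]), 0.57)]
pot_blue [(array([427., 222.]), 0.9)]
lid_red [(array([316., 283.]), 0.86)]
lid_green [(array([260., 267.]), 0.55)]
lid_yellow [(array([367., 281.]), 0.67)]
lid_blue [(array([404., 305.]), 0.64)]
knife_1 [(array([378., 201.]), 0.9), (array([265., 189.]), 0.87), (array([397., 137.]), 0.8), (array([437., 216.]), 0.74), (array([316., 199.]), 0.58), (array([366., 280.]), 0.57)]
knife_2 [(array([378., 201.]), 0.9), (array([265., 189.]), 0.87), (array([397., 137.]), 0.8), (array([437., 216.]), 0.74), (array([316., 199.]), 0.58), (array([366., 280.]), 0.57)]
knife_3 [(array([378., 201.]), 0.9), (array([265., 189.]), 0.87), (array([397., 137.]), 0.8), (array([437., 216.]), 0.74), (array([316., 199.]), 0.58), (array([366., 280.]), 0.57)]
knife_4 [(array([378., 201.]), 0.9), (array([265., 189.]), 0.87), (array([397., 137.]), 0.8), (array([437., 216.]), 0.74), (array([316., 199.]), 0.58), (array([366., 280.]), 0.57)]
```

View pics/r1.png

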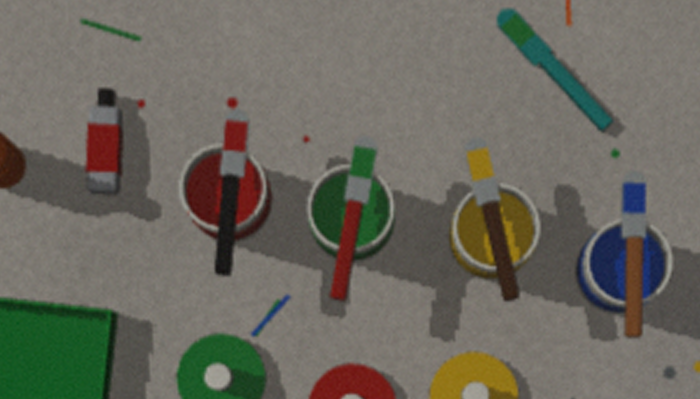

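View pics/r2.png

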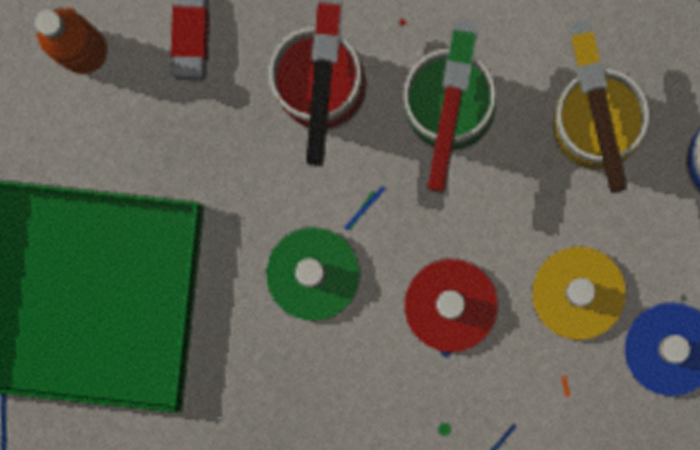

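```bash
cat >> h.py <<'E'
from scipy.spatial.transform import Rotation as Ro
import warnings; warnings.filterwarnings('ignore')
def down(a):
    y=np.array([np.cos(a),np.sin(a),0]);x=np.array([0,0,-1.]);z=np.cross(x,y)
    return Ro.from_matrix(np.column_stack([x,y,z])).as_euler('xyz')
def best(pos,a):
    """choose a or a+pi with last joint most central"""
    c=[]
    for k in (0,np.pi):
        q=arm.solve_ik(list(pos),list(down(a+k)))
        if q is not None: c.append((abs(q[5]),a+k))
    return min(c)[1]
def st(m=''):
    s=arm.read_state(); print(m,'t=%.1f'%s['clock'],np.round(s['ee_pos'],4),'w=%.4f'%s['width'],'F',np.round(s['wrist_force'],2)); return s
def shot(n,f):
    im=camera(n); cv2.imwrite('pics/'+f+'.png',im); return im
TC=np.array([.452,.3085]); TA=np.radians(-6.3); U=np.array([np.cos(TA),np.sin(TA)]); V=np.array([-U[1],U[0]])
def knife(org,yaw,slot,off=-.005,zb=.075):
    d=np.array([np.cos(yaw),np.sin(yaw)]); g=np.array(org)+off*d
    a=best([*g,.12],yaw+np.pi/2); o=list(down(a))
    set_gripper(.04)
    arm.move_to([*g,.14],o)
    arm.move_l([*g,zb+.0015],velocity=.15,guard=8)
    set_gripper(.0,25); s=st('grip')
    arm.move_l([*g,.15],velocity=.2); st('lift')
    p=TC+off*U+slot*V; o2=list(down(a+TA-yaw))
    arm.move_to([*p,.13],o2); st('over'); shot('side','k%d'%round(slot*1000))
    return p,o2
def drop(p,o2,zf=.007):
    arm.move_l([*p,zf],velocity=.12,guard=6); st('down')
    set_gripper(.03); arm.move_l([*p,.13],velocity=.25); st('up')
E
python3 - <<'E'
from h import *
j,e=np.array([.3-.232,.85-.176]),np.array([.3-.223,.85-.272])
d=(j-e)[::-1]; yaw=np.arctan2(d[1],d[0]); u=np.array([np.cos(yaw),np.sin(yaw)])
org=j[::-1]-.015*u; print(org,np.degrees(yaw))
p,o=knife(org,yaw,.066); np.save('po.npy',np.array([*p,*o]))
E
```

```text
[0.65906549 0.06940011] -5.355825042855196
grip t=5.9 [0.6541 0.0699 0.0765] w=0.0004 F [-0.6  -0.3  -0.35]
lift t=6.4 [0.6541 0.0699 0.1501] w=0.0006 F [-0.19  0.24  0.17]
over t=7.7 [0.4549 0.3741 0.1299] w=0.0003 F [ 0.64 -0.01 -0.05]
```

Run:
```python
from h import *
im=shot('top','t2')
cv2.imwrite('pics/r3.png',rect('top',im,.089,.45,.85,-.4,.3))
im=shot('side','s2'); cv2.imwrite('pics/s2c.png',cv2.resize(im[100:350,230:450],None,fx=2.5,fy=2.5,interpolation=cv2.INTER_CUBIC))
```

```text
(no output)
```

View pics/r3.png

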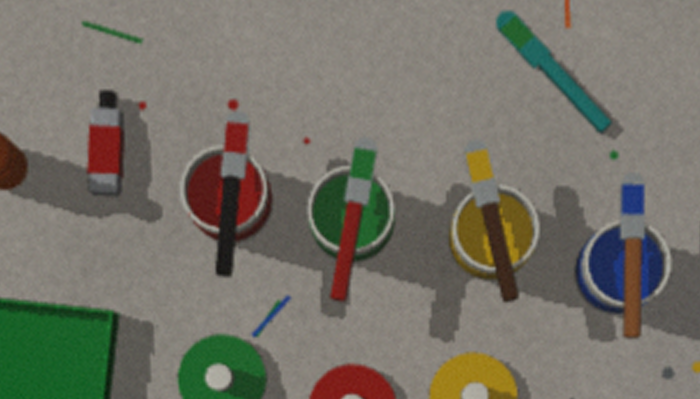

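View pics/s2c.png

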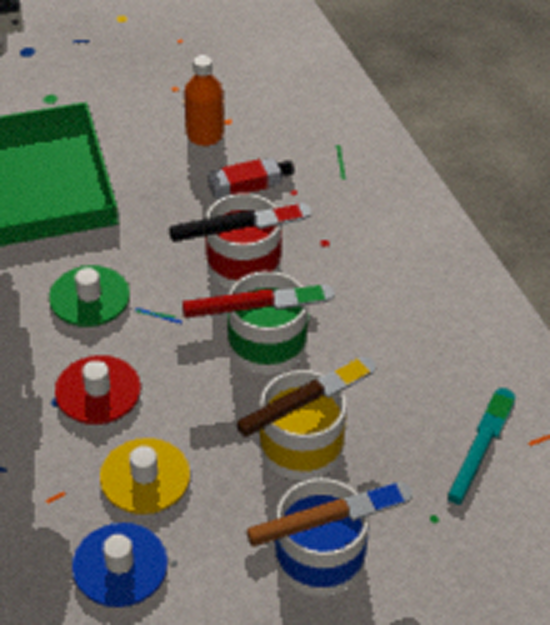

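Run:
```python
from h import *
g=np.array([.6541,.0699]);yaw=np.radians(-5.36)
a=best([*g,.12],yaw+np.pi/2); o=list(down(a));print(a,o)
set_gripper(.06)
arm.move_to([*g,.12],o);s=st();print(Ro.from_euler('xyz',s['ee_rot']).as_matrix().round(2))
print(w2p('top',s['ee_pos']),w2p('side',s['ee_pos']),w2p('wrist',s['ee_pos']))
shot('top','t3');im=shot('side','s3');shot('wrist','w3')
cv2.imwrite('pics/s3c.png',cv2.resize(im[100:350,230:450],None,fx=2.5,fy=2.5,interpolation=cv2.INTER_CUBIC))
```

```text
1.4772466788880005 [np.float64(0.0935496479068961), np.float64(1.5707963267948966), np.float64(0.0)]
 t=10.3 [0.6539 0.071  0.1201] w=0.0599 F [-0.98  0.62  0.3 ]
[[ 0.    0.09  1.  ]
 [ 0.    1.   -0.09]
 [-1.    0.    0.  ]]
[262.02366703 189.59391553] [323.60054521 178.62248918] [315.10202705 265.9546475 ]
```

View pics/s3c.png

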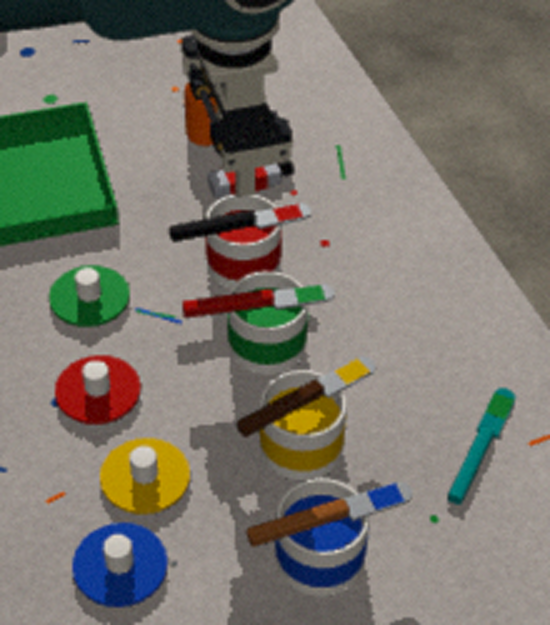

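View pics/w3.png

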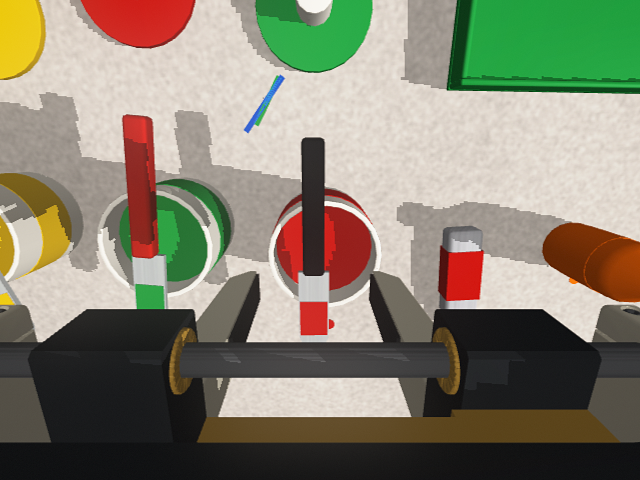

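Run:
```python
from h import *
print(p2w('wrist',(313,274),.087),p2w('wrist',(313,139),.089))
print(p2w('top',(266,179),.087))
import re
print(w2p('top',[.674,.068,.089]),w2p('side',[.674,.068,.089]),w2p('wrist',[.674,.068,.089]))
print(w2p('side',[.578,.077,.089]))
```

```text
[0.67337383 0.06782518] [0.5767286  0.07678023]
[0.68601314 0.0662955 ]
[265.01218623 183.84097517] [330.66591902 185.60045701] [313.30425388 275.82226242]
[297.86648716 192.03017559]
```

View pics/t3.png

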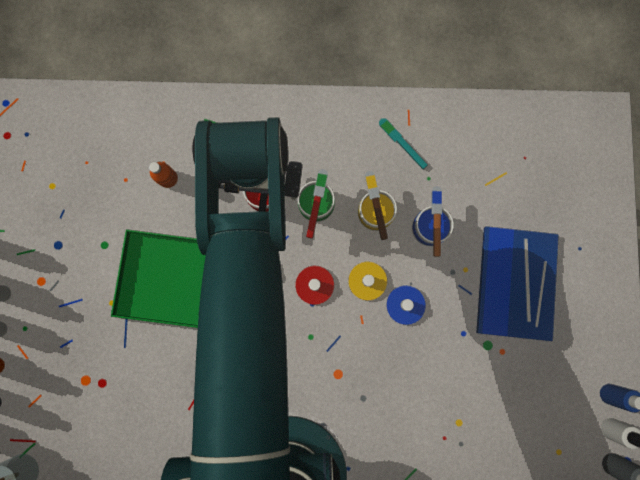

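Run:
```python
from h import *
g=np.array([.6541,.0699])
set_gripper(.04)
print(arm.move_l([*g,.072],velocity=.12,guard=8)); st()
im=shot('side','s4a');cv2.imwrite('pics/s4ac.png',cv2.resize(im[120:240,260:400],None,fx=5,fy=5,interpolation=cv2.INTER_CUBIC))
w1=shot('wrist','w4a')
set_gripper(.012,15); st('closed')
w2=shot('wrist','w4b'); cv2.imwrite('pics/w4.png',cv2.resize(np.hstack([w1,w2]),(800,300)))
```

```text
False
 t=11.6 [0.6542 0.0699 0.0722] w=0.0400 F [-0.74 -0.56  0.29]
closed t=12.4 [0.6541 0.0699 0.072 ] w=0.0120 F [ 0.33 -0.89 -0.61]
```

View pics/s4ac.png

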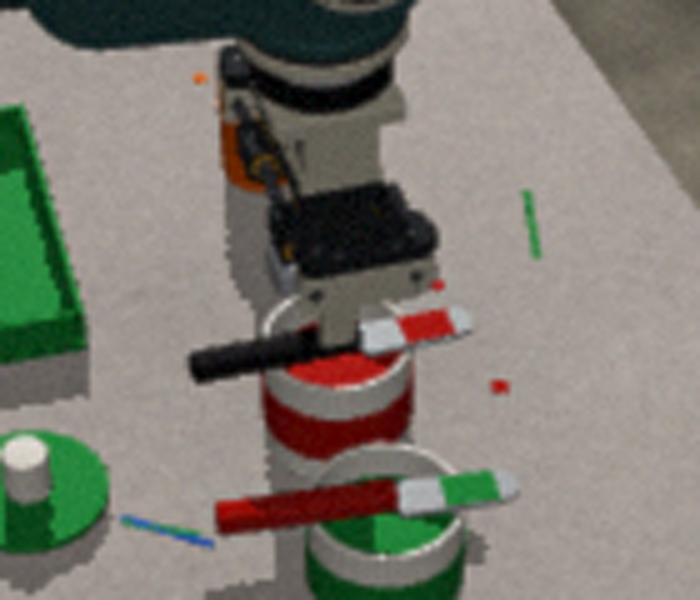

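View pics/w4.png

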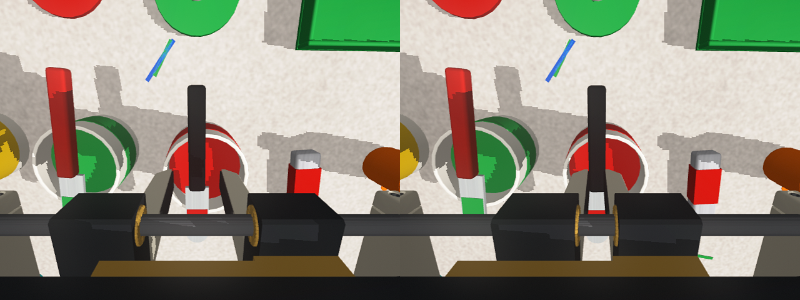

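Run:
```python
from h import *
g=np.array([.6541,.0699])
set_gripper(.04)
print(arm.move_l([*g,.060],velocity=.08,guard=8)); st()
im=shot('side','s5a');cv2.imwrite('pics/s5ac.png',cv2.resize(im[120:240,260:400],None,fx=5,fy=5,interpolation=cv2.INTER_CUBIC))
print(w2p('side',[.654,.0699-.02,.06]))
set_gripper(.0,20); st('closed')
w2=shot('wrist','w5b')
```

```text
False
 t=13.4 [0.6536 0.0699 0.0589] w=0.0401 F [-0.05  0.2   0.06]
[326.44884899 198.76969056]
closed t=14.2 [0.6541 0.0699 0.06  ] w=0.0004 F [0.04 0.36 0.43]
```

View pics/s5ac.png

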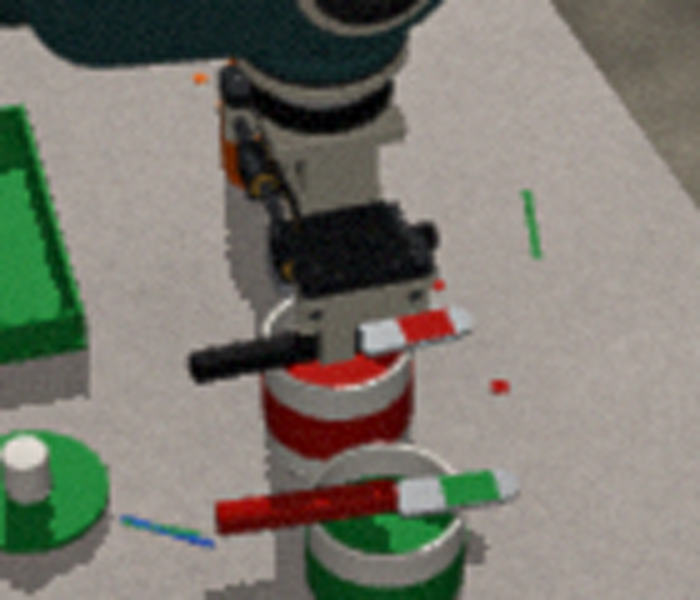

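View pics/w5b.png

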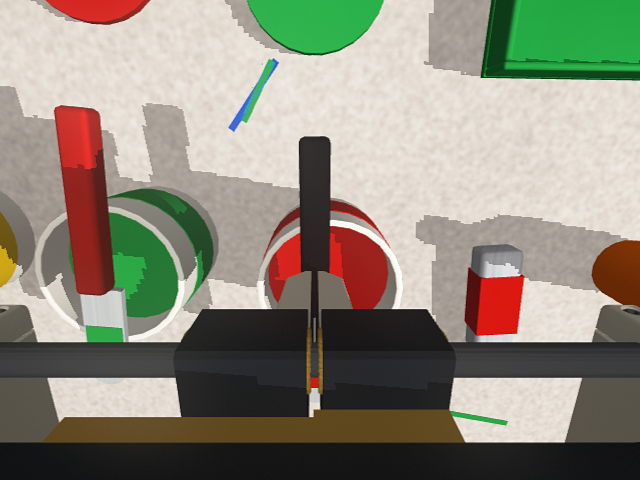

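Run:
```python
from h import *
for k in (0,.005,.01,.015,.02,.025): print(k,w2p('wrist',[.6541,.0699,.06+k]).round(1))
g=np.array([.6541,.0699])
print(arm.move_l([*g,.040],velocity=.03,guard=4)); st()
```

```text
0 [315.1 265.9]
0.005 [315.1 268.9]
0.01 [315.1 272.1]
0.015 [315.1 275.4]
0.02 [315.2 278.8]
0.025 [315.2 282.4]
True
 t=14.5 [0.6543 0.0699 0.0589] w=0.0004 F [-1.37  0.42  5.44]
```

Run:
```python
from h import *
g=np.array([.6541,.0699])
arm.move_l([*g,.065],velocity=.1)
set_gripper(.045)
print(arm.move_l([*g,.047],velocity=.06,guard=5)); st()
set_gripper(.0,20); st('closed')
im=shot('side','s6a');cv2.imwrite('pics/s6ac.png',cv2.resize(im[120:240,260:400],None,fx=5,fy=5,interpolation=cv2.INTER_CUBIC))
w2=shot('wrist','w6b')
```

```text
False
 t=16.1 [0.6538 0.0699 0.0464] w=0.0450 F [ 0.2  -0.67  0.38]
closed t=16.7 [0.6542 0.0699 0.0471] w=0.0159 F [-0.5   0.16  2.6 ]
```

View pics/s6ac.png

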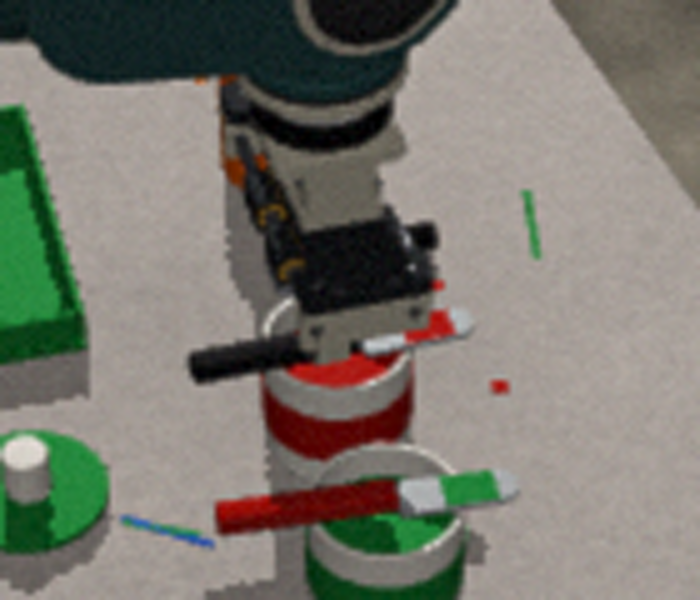

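View pics/w6b.png

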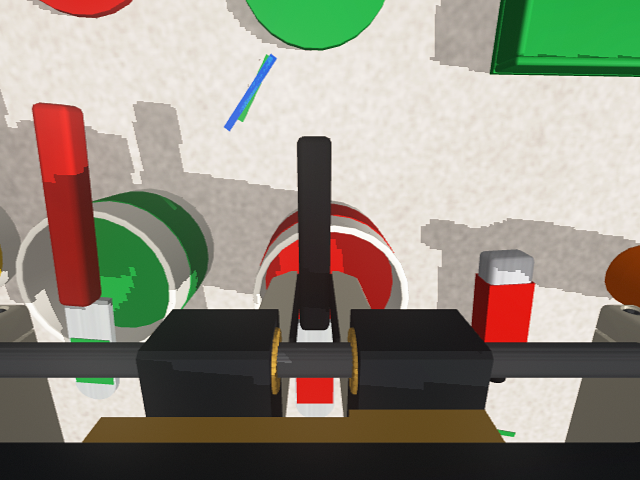

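```bash
cat >> h.py <<'E'
def carry(g,yaw,slot,a,off=-.005):
    arm.move_l([*g,.11],velocity=.2); s=st('lift')
    p=TC+off*U+slot*V; o2=list(down(a+TA-yaw))
    arm.move_to([*p,.10],o2); st('over')
    im=shot('side','k%d'%round(slot*1000)); shot('wrist','kw%d'%round(slot*1000))
    np.save('po.npy',np.array([*p,*o2]))
    return p,o2
def grab(org,yaw,off=-.005,z=.047):
    d=np.array([np.cos(yaw),np.sin(yaw)]); g=np.array(org)+off*d
    a=best([*g,.12],yaw+np.pi/2); o=list(down(a))
    set_gripper(.045)
    arm.move_to([*g,.10],o)
    print('guard',arm.move_l([*g,z],velocity=.12,guard=6))
    set_gripper(.0,20); s=st('grip')
    return g,a,s['width']
def drop(p,zf=-.0225):
    print('guard',arm.move_l([*p,zf],velocity=.1,guard=5)); st('down')
    set_gripper(.03); arm.move_l([*p,.08],velocity=.25); st('up')
E
python3 - <<'E'
from h import *
g=np.array([.6541,.0699]);yaw=np.radians(-5.36)
a=best([*g,.12],yaw+np.pi/2)
carry(g,yaw,.066,a)
E
```

```text
lift t=17.2 [0.6542 0.0699 0.1103] w=0.0157 F [-0.21  0.27 -0.92]
over t=18.6 [0.4549 0.3741 0.0999] w=0.0157 F [ 0.37 -0.21 -0.25]
```

View pics/k66.png

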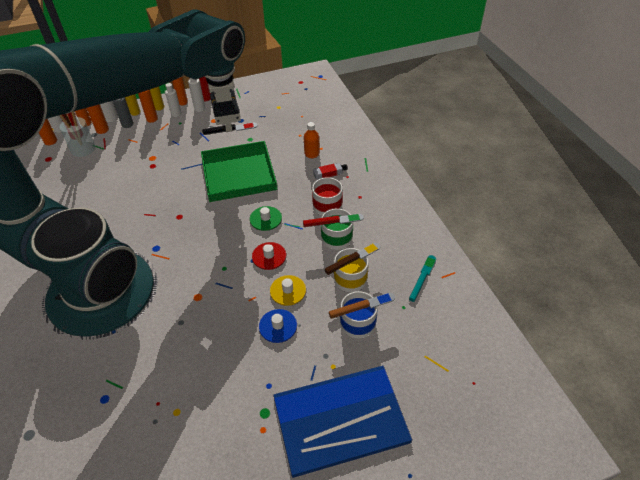

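View pics/kw66.png

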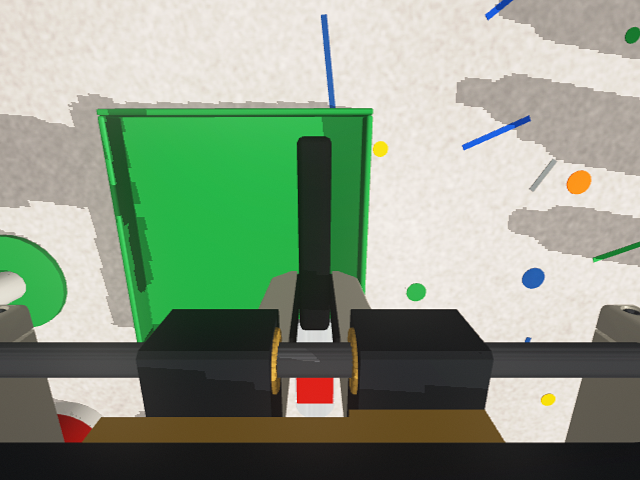

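Run:
```python
from h import *
po=np.load('po.npy'); drop(po[:2])
im=shot('side','s7');cv2.imwrite('pics/s7c.png',cv2.resize(im[80:240,180:380],None,fx=4,fy=3.7,interpolation=cv2.INTER_CUBIC))
shot('wrist','w7')
# next: red knife on green pot
```

```text
guard True
down t=19.9 [ 0.454   0.3745 -0.0229] w=0.0156 F [-0.13  0.04  5.73]
up t=21.0 [0.4543 0.3747 0.0803] w=0.0302 F [-0.58 -0.54 -0.14]
```

View pics/s7c.png

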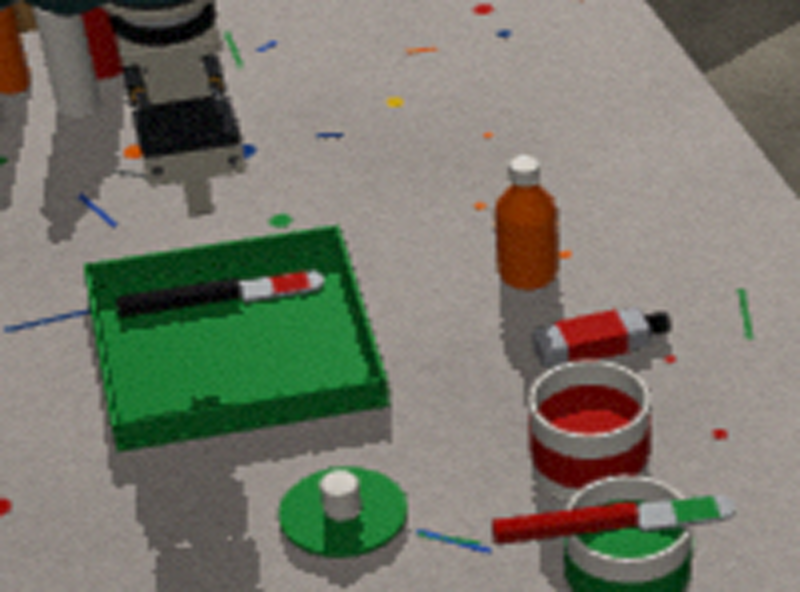

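View pics/w7.png

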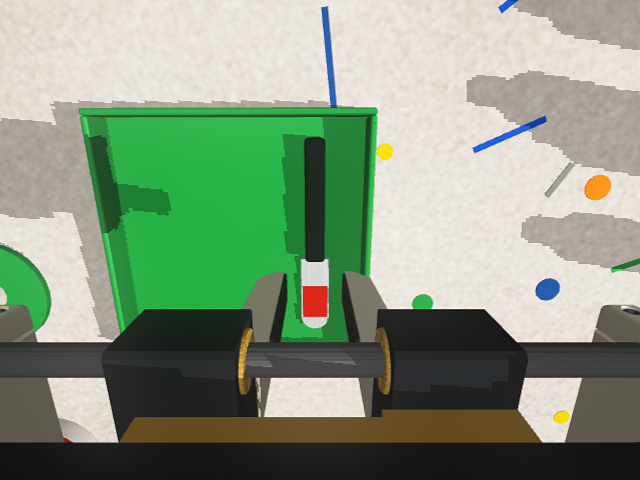

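```bash
cat >> h.py <<'E'
def je(j,e):
    j=np.array([.85-j[1]/1000,.3-j[0]/1000]);e=np.array([.85-e[1]/1000,.3-e[0]/1000])
    d=j-e; yaw=np.arctan2(d[1],d[0]); return j-.015*d/np.linalg.norm(d),yaw,np.linalg.norm(d)
E
python3 - <<'E'
from h import *
im=shot('top','t8');a=cv2.imread('pics/t2.png')
print('diff',[np.abs(im[150:260,c-25:c+25].astype(int)-a[150:260,c-25:c+25]).mean().round(1) for c in (262,316,378,435)])
org,yaw,L=je((355,203),(339.5,299)); print(org,np.degrees(yaw),L)
g,a,w=grab(org,yaw)
if w>.01: carry(g,yaw,.022,a)
E
```

```text
diff [np.float64(8.5), np.float64(3.7), np.float64(2.3), np.float64(2.3)]
[ 0.63219177 -0.05260909] -9.17172903016592 0.0972432516938837
guard False
grip t=24.5 [ 0.6274 -0.0518  0.0473] w=0.0159 F [-0.7  -0.04  2.53]
lift t=24.9 [ 0.6273 -0.0518  0.1102] w=0.0158 F [ 0.67  0.26 -0.51]
over t=26.5 [0.45   0.3303 0.0999] w=0.0159 F [ 0.45 -0.44 -1.06]
```

View pics/kw22.png

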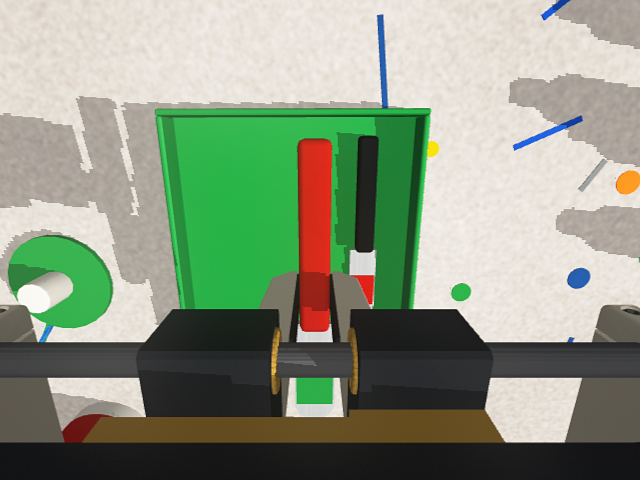

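Knife held level at (315,240), black knife at (365,200) clear. Drop it and take the dark brown one.

Run:
```python
from h import *
po=np.load('po.npy'); drop(po[:2]); shot('wrist','w9')
im=shot('top','t9');a=cv2.imread('pics/t2.png')
print('diff',[np.abs(im[150:260,c-25:c+25].astype(int)-a[150:260,c-25:c+25]).mean().round(1) for c in (262,316,378,435)])
org,yaw,L=je((489.5,204),(511,299)); print(org,np.degrees(yaw),L)
g,a,w=grab(org,yaw)
if w>.01: carry(g,yaw,-.022,a)
```

```text
guard True
down t=27.8 [ 0.4491  0.3307 -0.0227] w=0.0155 F [-1.86 -0.53  6.36]
up t=28.9 [0.4495 0.3309 0.0802] w=0.0298 F [-0.15 -0.33 -0.23]
diff [np.float64(9.2), np.float64(10.7), np.float64(5.0), np.float64(2.8)]
[ 0.63136999 -0.192811  ] 12.75211975020762 0.0974025153679309
guard False
grip t=32.6 [ 0.6266 -0.194   0.0473] w=0.0157 F [-0.82 -0.29  2.65]
lift t=33.1 [ 0.6266 -0.194   0.1102] w=0.0159 F [-0.34  0.15 -1.47]
over t=35.0 [0.445  0.2867 0.0999] w=0.0157 F [ 0.77 -0.15 -0.28]
```

View pics/kw-22.png

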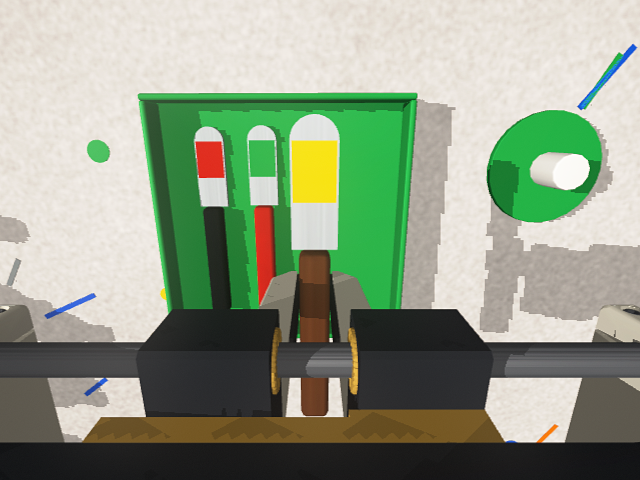

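Run:
```python
from h import *
po=np.load('po.npy'); drop(po[:2]); shot('wrist','w10')
im=shot('top','t10');a=cv2.imread('pics/t2.png')
print('diff',[np.abs(im[150:260,c-25:c+25].astype(int)-a[150:260,c-25:c+25]).mean().round(1) for c in (262,316,378,435)])
org,yaw,L=je((634,238),(632,336)); print(org,np.degrees(yaw),L)
g,a,w=grab(org,yaw)
if w>.01: carry(g,yaw,-.066,a)
```

```text
guard True
down t=36.3 [ 0.4442  0.2869 -0.0227] w=0.0157 F [-0.83 -1.82  5.78]
up t=37.3 [0.4446 0.2872 0.0802] w=0.0299 F [-0.34 -0.92  0.24]
diff [np.float64(9.8), np.float64(11.4), np.float64(11.6), np.float64(5.2)]
[ 0.59700312 -0.33369394] -1.1691393279074203 0.09802040603874275
guard False
grip t=41.4 [ 0.5921 -0.3337  0.0473] w=0.0156 F [-1.5  -0.05  2.66]
lift t=41.8 [ 0.5921 -0.3337  0.1104] w=0.0154 F [ 0.66  0.25 -1.26]
over t=44.0 [0.4402 0.243  0.1   ] w=0.0156 F [-0.03  0.08  0.02]
```

View pics/kw-66.png

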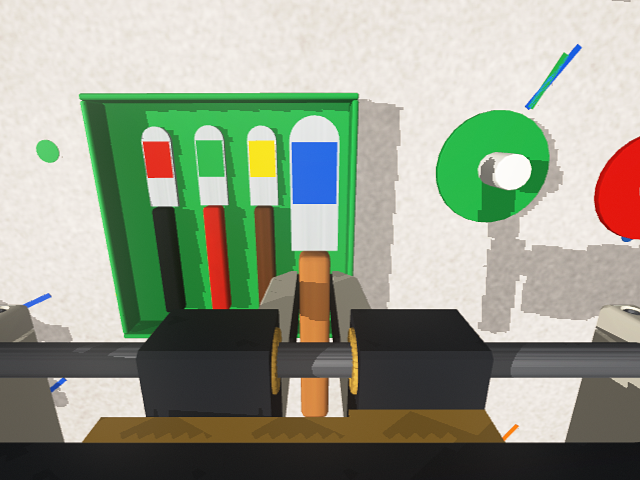

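View pics/t10.png

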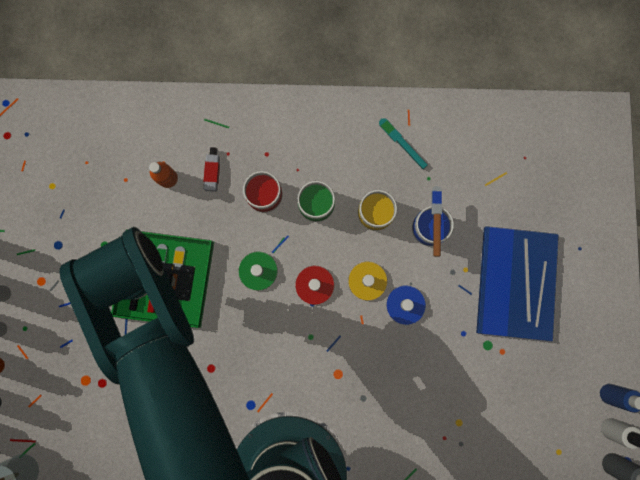

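```bash
cat >> h.py <<'E'
X0,X1,Y0,Y1=.35,.80,-.45,.25
HUE={'red':None,'green':(45,90),'yellow':(18,40),'blue':(100,130)}
def cmask(im,c):
    h=cv2.cvtColor(im,cv2.COLOR_BGR2HSV)
    if c=='red': return cv2.inRange(h,(0,120,40),(8,255,255))|cv2.inRange(h,(172,120,40),(180,255,255))
    lo,hi=HUE[c]; return cv2.inRange(h,(lo,110,40),(hi,255,255))
def corr(img,ker,around,r=.08):
    sc=cv2.filter2D(img.astype(np.float32),-1,ker,borderType=cv2.BORDER_REPLICATE)
    yy,xx=np.mgrid[:sc.shape[0],:sc.shape[1]]; wx=X1-yy/1000; wy=Y1-xx/1000
    m=np.hypot(wx-around[0],wy-around[1])<r
    sc=np.where(m,sc,-1e9); i=np.unravel_index(sc.argmax(),sc.shape)
    return np.array([X1-(i[0]+.5)/1000,Y1-(i[1]+.5)/1000]),float(sc.max())
def kern(f,R=60):
    v,u=np.mgrid[-R:R+1,-R:R+1]; return f(np.hypot(u,v)).astype(np.float32)
def find_lid(im,c,around,z=.012,r=.06):
    m=cmask(rect('top',im,z,X0,X1,Y0,Y1),c)/255.
    k=kern(lambda d: np.where(d<47,1/np.sum(d<47),0)-np.where((d>=47)&(d<58),1/np.sum((d>=47)&(d<58)),0))
    return corr(m,k,around,r)
def find_pot(im,c,around,r=.10):
    p=rect('top',im,.075,X0,X1,Y0,Y1); h=cv2.cvtColor(p,cv2.COLOR_BGR2HSV)
    g=p.min(axis=2).astype(np.float32); 
    k=kern(lambda d: np.where((d>=40)&(d<=44),1/np.sum((d>=40)&(d<=44)),0)-np.where((d<38),1/np.sum(d<38),0))
    return corr(g,k,around,r)
POT={'red':(.66,.075),'green':(.64,-.05),'yellow':(.62,-.195),'blue':(.59,-.325)}
LID={'green':(.475,.087),'red':(.445,-.05),'yellow':(.457,-.18),'blue':(.40,-.27)}
E
python3 - <<'E'
from h import *
po=np.load('po.npy'); drop(po[:2]); shot('wrist','w11')
im=shot('top','t11')
for c in POT: print(c,'pot',find_pot(im,c,POT[c]),'lid',find_lid(im,c,LID[c]))
v=im.copy()
for c in POT:
    for f,z,R in ((find_pot(im,c,POT[c])[0],.075,.042),(find_lid(im,c,LID[c])[0],.012,.047)):
        pts=np.array([w2p('top',[f[0]+R*np.cos(t),f[1]+R*np.sin(t),z]) for t in np.linspace(0,6.28,60)])
        cv2.polylines(v,[(pts*16).astype(np.int32)],True,(255,0,255),1,cv2.LINE_AA,4)
cv2.imwrite('pics/v11.png',cv2.resize(v[140:340,100:480],None,fx=2.1,fy=2.1))
E
```

```text
guard True
down t=45.3 [ 0.4393  0.2432 -0.0227] w=0.0160 F [-0.37  0.43  5.09]
up t=46.3 [0.4398 0.2435 0.08  ] w=0.0303 F [-0.34 -1.1  -0.87]
red pot (array([0.6645, 0.0785]), 109.6943588256836) lid (array([ 0.4445, -0.0515]), 0.8772588968276978)
green pot (array([ 0.6435, -0.0505]), 101.5914306640625) lid (array([0.4765, 0.0875]), 0.8347549438476562)
yellow pot (array([ 0.6245, -0.1965]), 110.09938049316406) lid (array([ 0.4565, -0.1795]), 0.8832699656486511)
blue pot (array([ 0.6305, -0.3605]), 104.88513946533203) lid (array([ 0.4005, -0.2715]), 0.8547462821006775)
```

View pics/v11.png

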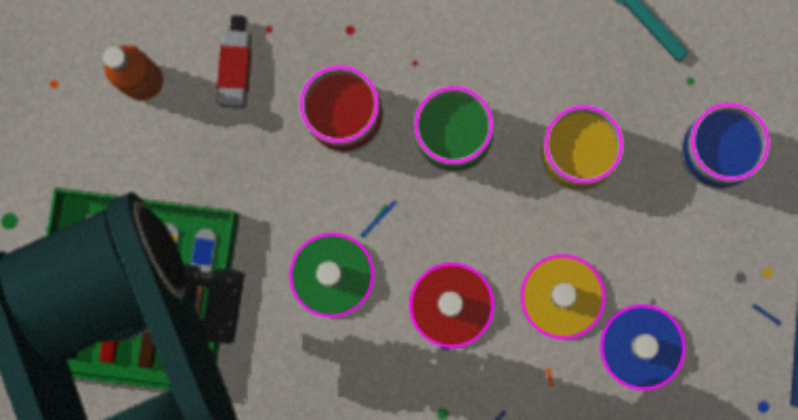

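View pics/w11.png

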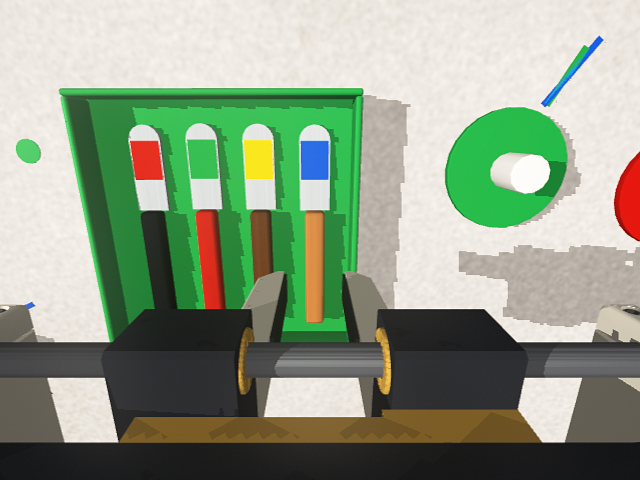

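```bash
cat >> h.py <<'E'
def getlid(l,p,zt=-.011,tag=''):
    a=best([*l,.05],np.pi/2); o=list(down(a))
    set_gripper(.06); arm.move_to([*l,.08],o)
    print('guard',arm.move_l([*l,zt],velocity=.15,guard=6)); s=st('at')
    set_gripper(.0,30); s=st('grip')
    if s['width']<.02: return
    arm.move_l([*l,.12],velocity=.25); st('lift')
    a2=a; arm.move_to([*p,.12],list(down(a2))); st('over')
    shot('wrist','lw'+tag); shot('side','ls'+tag)
def seat(p,z=.056):
    print('guard',arm.move_l([*p,.07],velocity=.2,guard=6)); 
    print('guard',arm.move_l([*p,z],velocity=.04,guard=5)); s=st('seat'); return s
def rel(p):
    set_gripper(.06); arm.move_l([*p,.13],velocity=.25); st('up')
E
python3 - <<'E'
from h import *
getlid((.4445,-.0515),(.6645,.0785),tag='red')
E
```

```text
guard False
at t=49.0 [ 0.445  -0.0513 -0.0102] w=0.0601 F [ 1.3  -0.16  0.97]
grip t=49.6 [ 0.4446 -0.0516 -0.0108] w=0.0274 F [-0.65  0.23  2.72]
lift t=50.3 [ 0.444  -0.0514  0.1184] w=0.0275 F [ 0.55 -0.78 -1.66]
over t=51.3 [0.6637 0.0779 0.1195] w=0.0271 F [-0.49  0.08 -0.96]
```

View pics/lwred.png

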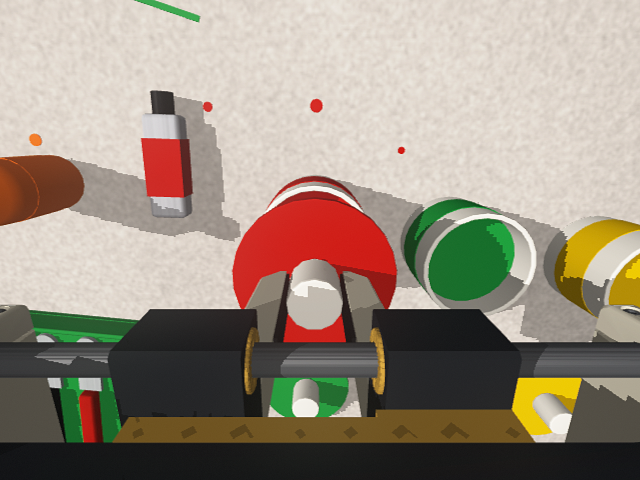

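View pics/lsred.png

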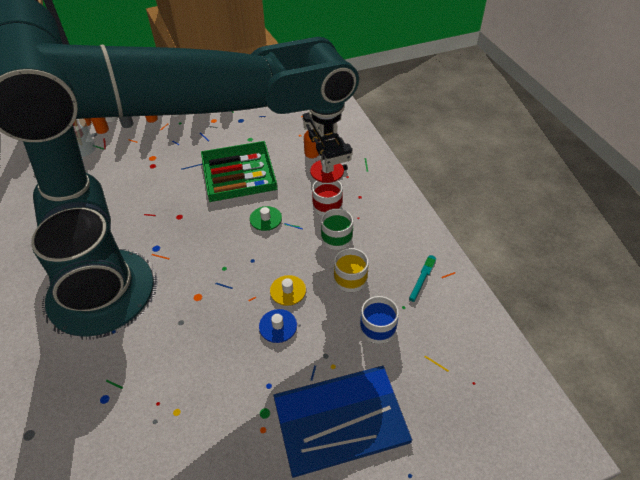

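Run:
```python
from h import *
p=(.6645,.0785); seat(p)
```

```text
guard True
guard True
seat t=52.7 [0.6646 0.0785 0.0582] w=0.0274 F [ 0.12 -0.11  4.38]
```

Run:
```python
from h import *
p=(.6645,.0785); rel(p); shot('wrist','x1')
arm.move_to([.4765,.0875,.08],list(down(np.pi/2)))
im=shot('top','t12'); s=shot('side','s12'); cv2.imwrite('pics/s12c.png',cv2.resize(s[130:350,240:420],None,fx=2.7,fy=2.7,interpolation=cv2.INTER_CUBIC))
print('lid red on pot',find_lid(im,'red',p,z=.081))
for c in ('green','yellow','blue'): print(c,find_pot(im,c,(.6305,-.3605) if c=='blue' else POT[c]))
```

```text
up t=53.9 [0.6649 0.0785 0.1311] w=0.0602 F [-0.49 -0.79 -0.9 ]
lid red on pot (array([0.6635, 0.0785]), 0.7438710331916809)
green (array([ 0.6435, -0.0505]), 102.35597229003906)
yellow (array([ 0.6245, -0.1965]), 110.30345153808594)
blue (array([ 0.6305, -0.3605]), 105.18326568603516)
```

View pics/s12c.png

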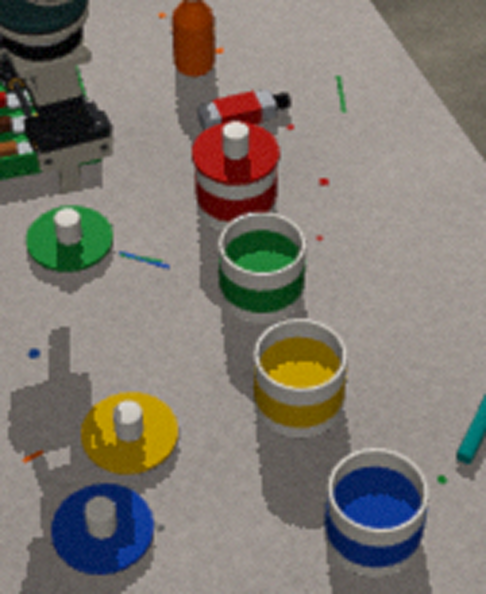

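```bash
cat >> h.py <<'E'
def doit(c,l,p):
    getlid(l,p,tag=c); s=arm.read_state()
    if s['width']<.024: print('LOST'); return
    s=seat(p)
    if s['ee_pos'][2]>.0597: print('NOT SEATED'); return
    rel(p)
E
python3 - <<'E'
from h import *
doit('green',(.4765,.0875),(.6435,-.0505))
E
```

```text
guard False
at t=57.9 [ 0.477   0.0875 -0.0102] w=0.0595 F [-0.6   0.6   0.28]
grip t=58.5 [ 0.4766  0.0875 -0.0108] w=0.0274 F [-0.86 -0.32  2.2 ]
lift t=59.2 [0.476  0.0874 0.1184] w=0.0273 F [-0.51 -0.18 -2.17]
over t=60.1 [ 0.6427 -0.0497  0.1193] w=0.0275 F [-0.55 -0.33 -0.59]
guard True
guard True
seat t=61.5 [ 0.6436 -0.0505  0.0582] w=0.0274 F [-0.56  0.    4.85]
up t=62.6 [ 0.6438 -0.0506  0.131 ] w=0.0601 F [-0.53 -0.22  0.2 ]
```

View pics/lwgreen.png

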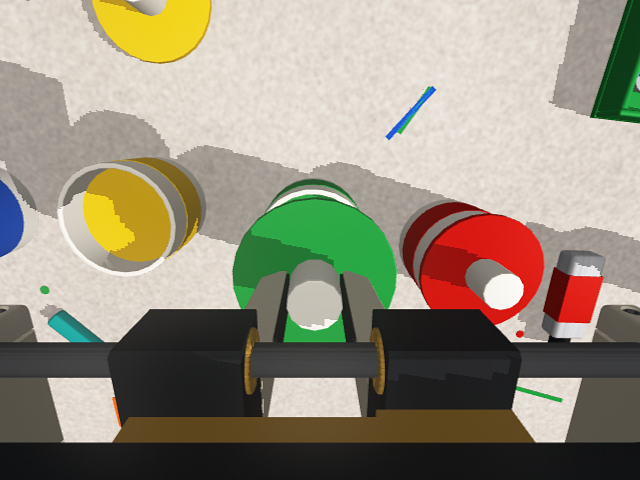

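Run:
```python
from h import *
arm.move_to([.45,.1,.12],list(down(np.pi/2)))
im=shot('top','t13')
for c,p in (('yellow',POT['yellow']),('blue',(.63,-.36))): print(c,find_pot(im,c,p),find_lid(im,c,LID[c]))
print('seated',find_lid(im,'green',(.6435,-.0505),z=.081))
p=find_pot(im,'yellow',POT['yellow'])[0]; l=find_lid(im,'yellow',LID['yellow'])[0]
if np.hypot(*(l-[.4565,-.1795]))<.004: doit('yellow',l,p)
```

```text
yellow (array([ 0.6245, -0.1965]), 109.23237609863281) (array([ 0.4565, -0.1795]), 0.8832834959030151)
blue (array([ 0.6305, -0.3605]), 104.22570037841797) (array([ 0.4005, -0.2715]), 0.8538788557052612)
seated (array([ 0.6405, -0.0505]), 0.8389636278152466)
guard False
at t=66.8 [ 0.457  -0.1797 -0.0102] w=0.0602 F [-0.51  1.03  0.41]
grip t=67.5 [ 0.4566 -0.1796 -0.0108] w=0.0274 F [-0.41  0.56  3.11]
lift t=68.1 [ 0.456  -0.1793  0.1184] w=0.0275 F [-0.47  0.24 -0.22]
over t=68.8 [ 0.6237 -0.1962  0.118 ] w=0.0275 F [-0.28 -0.33 -0.45]
guard True
guard True
seat t=70.3 [ 0.6246 -0.1965  0.0581] w=0.0274 F [ 1.08 -0.29  3.95]
up t=71.4 [ 0.6249 -0.1966  0.131 ] w=0.0598 F [ 0.19  0.63 -0.7 ]
```

View pics/lwyellow.png

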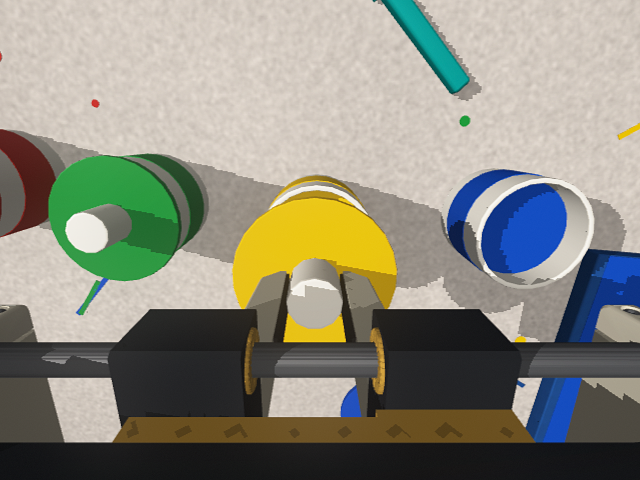

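Run:
```python
from h import *
arm.move_to([.45,.0,.12],list(down(np.pi/2)))
im=shot('top','t14')
p=find_pot(im,'blue',(.63,-.36))[0]; l=find_lid(im,'blue',LID['blue'])[0]; print(p,l)
if np.hypot(*(l-[.4005,-.2715]))<.004: doit('blue',l,p)
```

```text
[ 0.6305 -0.3605] [ 0.4005 -0.2715]
guard False
at t=77.0 [ 0.4009 -0.2717 -0.0102] w=0.0598 F [ 0.06 -0.17  0.09]
grip t=77.7 [ 0.4006 -0.2716 -0.0108] w=0.0274 F [-1.02  1.02  3.32]
lift t=78.3 [ 0.4    -0.2712  0.1184] w=0.0272 F [-0.45 -0.24 -1.09]
over t=79.3 [ 0.6296 -0.3602  0.1194] w=0.0273 F [ 0.36 -0.98 -1.  ]
guard True
guard True
seat t=80.7 [ 0.6305 -0.3605  0.0581] w=0.0271 F [ 0.34 -0.43  4.8 ]
up t=81.9 [ 0.6308 -0.3607  0.1311] w=0.0599 F [-0.6  -0.17 -0.43]
```

View pics/lwblue.png

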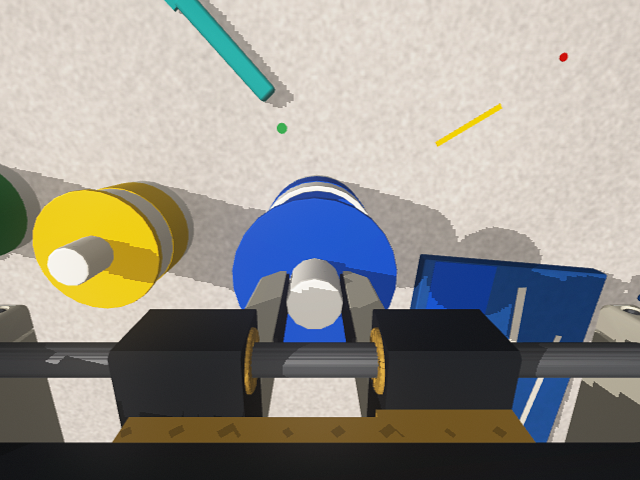

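Blue seated. Retreat, final check.

Run:
```python
from h import *
arm.move_to([.40,-.02,.25],list(down(np.pi/2)))
im=shot('top','t15'); s=shot('side','s15'); st()
cv2.imwrite('pics/s15c.png',cv2.resize(s[100:350,190:430],None,fx=2.4,fy=2.4,interpolation=cv2.INTER_CUBIC))
cv2.imwrite('pics/t15c.png',cv2.resize(im[130:340,100:480],None,fx=2.1,fy=2.1,interpolation=cv2.INTER_CUBIC))
```

```text
t=84.3 [ 0.4001 -0.0201  0.2498] w=0.0598 F [-0.37  0.9  -0.46]
```

View pics/s15c.png

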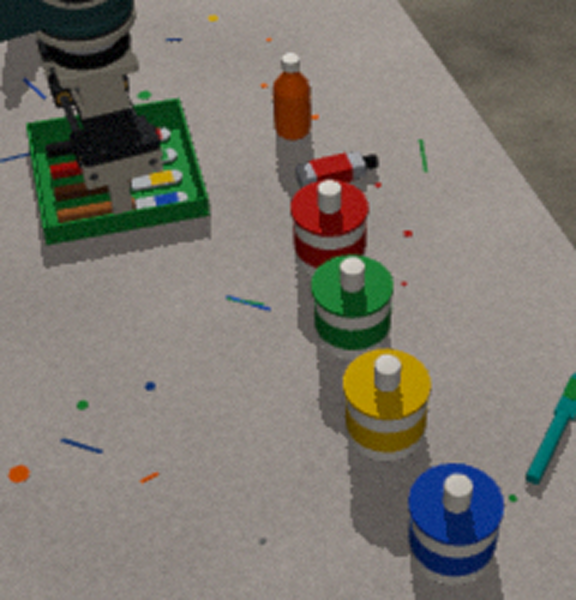

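View pics/t15c.png

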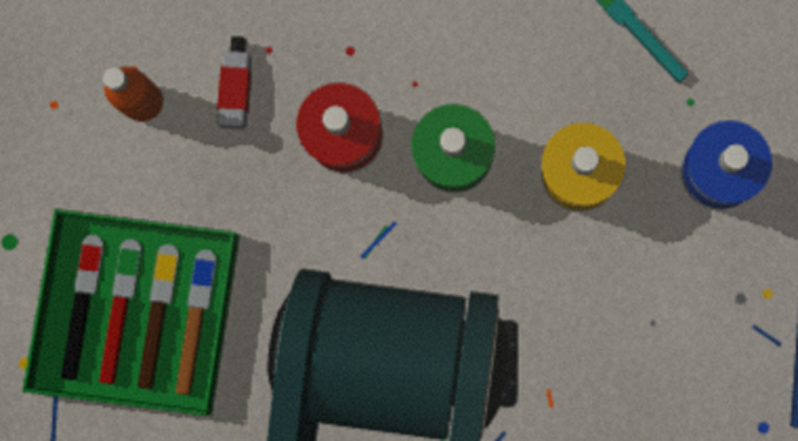

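Run:
```python
from rig import *
workorder.close_job(); arm.pause(1.2); print(arm.read_state()['clock'])
```

```text
the job is handed in; nothing more can be done
the job is handed in; nothing more can be done
```

All four knives are lying flat, side by side, in the green tray, and each lid is seated on the pot of its own colour. I handed the job in at about 84 s on the robot's clock.

**Last checks:**
- **Lids and pots:** The final top and side pictures show the four lids level on upright pots. All four were pressed to a stop at TCP z of 58.1–58.2 mm; 58 mm was what I had worked out for a seated lid.
- **Other items:** The bottle, tube and turquoise look-alike are where they started. I never went near the canvas, but the last cropped pictures barely show it, so I did not check it specifically.

**What went wrong or disagreed:**
- **Missed grasps:** My first tries at the black-handled knife closed on nothing. The real fingertips sit about 29 mm higher than the stated TCP. I found this by touching the knife handle and corrected every later height for it.
- **Knocked pot:** The blue pot was knocked about 5 cm aside around the time I lifted its knife. I found its new position in the top picture before placing its lid.
- **Green lid:** The check picture put its centre 3 mm off the pot's. That is within the 5 mm play, and its own band may have blurred the fit.
- **Early guard stops:** On all four lids the force guard tripped once early in the first lowering. The second, slower lowering reached full depth each time.

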